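# Slide the stray laundry bottle home into its gallery and shut the gate

## Robot

A 6-joint arm with a two-finger parallel gripper is mounted at the origin on a cart in front of the work surface, level with it; the furniture and walls round the work are solid. World frame = base frame: x ahead of the robot, y to its left, z up, the work surface at z = 0. Lengths are in mm, angles in degrees, forces in N, time in s.
With the tool pointing down it reaches from about 325 to 925 mm from the base axis. Payload 3.1 kg.
Tool frame: the origin (TCP) lies at the very end of the fingers, on their centre line; the grasp point (between the pads) lies grasp_offset behind it (grasp_offset is the distance from the TCP to the grasp point, in mm); z points along the fingers, x is the direction in which the jaws open and shut, and the axes are right-handed (so a half turn about z gives the same grasp; the last joint's range is limited). The gripper opens to 85 mm and grips with 20 to 120 N. Pads are 22 mm wide; open, the fingers measure 114 mm over their backs; the gripper's body (76 mm by 85 mm) begins 54 mm behind the grasp point. The pads swing forward as they close: fully open they stand 13 mm farther back than shut.
Start: joints at [-70.543, 12.427, 92.441, -0, 75.132, -6.429], TCP at [272.888, -562.291, 231.3] pointing down, gripper open.
Joint ranges: [-157.48, 157.48], [-44.54, 120.13], [17.64, 146.25], [-64.5, 244.5], [7.68, 150.69], [-147.95, 147.95]. Speed limits (degrees/s): [159.86, 159.86, 180, 180, 180, 180].

## Interface

Orientations are given as [roll, pitch, yaw] about the fixed x, y, z axes, in that order (R = Rz(yaw) Ry(pitch) Rx(roll)).
In Python, from station import * gives the robot as it stands. Calls block until the motion is done:
- goto(position, orientation): joint-space move of the TCP to a pose.
- move_l(position, attitude=None, speed=150): straight line of the TCP; attitude=None keeps the orientation; speed is the mean speed in mm/s.
- move_j(angles): joint-space move.
- grip(opening, squeeze=None): finger opening in mm; squeeze is the grip in N (None keeps the last); returns when the fingers have stopped.
- wait(seconds).
- solve_ik(position, orientation): joint angles nearest the present ones, or None.
- get_obs(): the state.
- get_image(name): name is "scene" or "top" or "wrist"; returns the picture (400x640x3 uint8, red, green, blue); there is no depth.
- get_calibration(name): a dict with "fx", "fy", "cx", "cy" (pixels), "D" ([k1, k2, p1, p2, k3] as OpenCV has them; the pictures are not rectified), "R" (3x3) and "t" (3): a world point X has camera coordinates R X + t; the wrist camera has in their place "mount" (4x4, takes a point from camera to tool coordinates, whose origin is the TCP and whose axes are the tool frame's). Camera axes: x right, y down, z forward; pixel columns grow to the right and rows downward; lengths in mm; the calibration is good to about 2 mm. A picture is of the moment at which its call begins: read the wrist's pose just before it. get_calibration takes no time and is no camera call.
A pose or a line that the arm cannot do raises Unreachable and nothing moves.
- sign_off(): hands the job in, once; it reports no verdict.
Trained networks look in the newest picture that a camera, given by its name, has taken for a name from the list of things; names that differ only in an ending like _2 or _b are one class to them, and where a whole thing is asked for, a point or a joint stands for the part that bears it (a point fixed in the world has none). Each returns a list of dicts, best first, with "score" (0 to 1); they miss things now and then, are a little off and sometimes report something else, mostly with a low value. They report only what shows in the picture. A call takes as long as a camera call. They do not tell look-alikes from the thing itself.
- spot_in(name, camera): "extent" ([centre column, centre row, width, height] in pixels, round what is visible of it).
- regions_of(name, camera): "region" (400x640 bool, what is visible of it) and "extent" ([centre column, centre row, width, height] in pixels, round what is visible of it).
The state is a dict: "t": time; "joint_pos": joint angles; "qvel": joint speeds; "effort": joint torques, N m; "tcp_pos": TCP position; "ee_rot": TCP orientation; "wrist_force": force on the tool from outside, world axes, zero at the start; "moment": the same for the moment, N m; "grip_width": finger opening in mm.
Only numpy, scipy, OpenCV 4.12 (cv2) and the standard library are available. Lean on these libraries where they do the work, as an engineer would, in place of code of your own. Each camera call takes 0.05 s, during which the arm holds its last target.

## Task

The washer underneath shakes this worktop when it spins, so the two tall containers, the blue squeeze bottle and the white can with the blue top, are kept in the low steel gallery with the swing gate, and one of them has been left out. Without lifting it, push it along the worktop with the fingertips, low on its body so that it slides upright and does not tip, fully home into the empty bay beside the other one, then push the gate fully shut across both. Leave everything else where it lies, and both containers standing at rest.

Things in the scene. Friction and masses are not known exactly. Their poses are not given: they have to be found in the camera images.
- squeeze_bottle: tall round blue squeeze bottle with a white nozzle, 52 mm diameter up to 121 mm high, then narrowing, 168 mm high in all, about 0.3 kg. Origin at the centre of its underside, z up. Either it or the can is the one left out: the one farther than 0.1 m from point other_bay. Pushed above about 35 mm it may tip.
- care_can: tall round can, white below and blue with a dark loop on top, 54 mm diameter, 169 mm high, about 0.35 kg. Origin at the centre of its underside, z up. It stands in the gallery if the squeeze bottle is out, and the other way round.
- gallery: fixed low fence of 6 mm steel bar, 38 mm high, round two bays, no floor. Origin on the worktop between the bays; x axis points from the open mouth to the back. In its frame: back rail's inner face x = 42 mm, mouth x = -40 mm; bar between the bays y = 0 (from x = -33 mm back), side bars y = -74 and 74 mm with 10 mm posts. Each bay is 68 mm wide, centred at y = -37 (empty) or 37 mm (taken).
- empty_bay (a point): point on the worktop in the empty bay where the centre of the pushed container's underside belongs (the squeeze bottle then touches the back rail, the can when 1 mm short of it); up to 16 mm towards the mouth or 16 mm sideways is still home
- other_bay (a point): the same point of the bay that is already taken
- gate (a joint): angle of the swing gate: 0 = shut (its stop), grows anticlockwise seen from above; starts 1.65 to 1.85 open, stays where left (under 1 N at the tab moves it). A frame of 6 mm bar, z = 10 to 36 mm, 146 mm long from the hinge; shut, it lies across the mouth along the gallery's y axis. At angle a it points along (-sin a, cos a) in the gallery's frame.
- gate_hinge (a point): on the gate's vertical hinge axis, at the gallery's x = -40, y = -74 mm, 23 mm above the worktop
- gate_tab (a point): centre of the gate's black finger tab (26 mm long, 9 mm thick, 26 mm high), 132 mm from the hinge, 23 mm above the worktop
- dosing_cup: clear grey dosing cup, 66 mm wide and 50 mm high, right of the gallery; bystander; origin at the centre of its underside
- sewing_tin: grey tin box with its lid shut, 70 x 114 x 37 mm, right of the gallery; bystander; origin at the centre of its underside
- dropper_bottle: small brown dropper bottle with black top, 33 mm wide and 102 mm high, far right; bystander; origin at the centre of its underside
- keys: bunch of keys lying flat, 110 x 121 x 8 mm, left at the back; bystander; origin at the centre of its underside
- pen: blue pen lying flat along its y axis, 145 mm long, 9 mm high, right at the front; bystander; origin at the centre of its underside
- tape: roll of black tape lying flat, 58 mm wide, 19 mm high, left; bystander; origin at the centre of its underside
- peg: green clothes peg lying along its y axis, 72 mm long, 12 mm high, left at the front; bystander; origin at the centre of its underside
Mind the look-alikes: they are no part of the job. Leave any pink or purple look-alike of the squeeze_bottle alone.

How it is judged (in metres and radians):
On the way, in this order (a step that is already met when the one before it is completed fails the run):
1. both containers stand upright in the gallery, one in each bay, home at the back (((x of squeeze_bottle in the frame of gallery between 0 and 0.03 m and y of squeeze_bottle in the frame of gallery between -0.053 and -0.021 m and angle between each of squeeze_bottle, care_can's own z axis and vertical below 0.1 rad and x of care_can in the frame of gallery between 0 and 0.03 m and y of care_can in the frame of gallery between 0.021 and 0.053 m) or (x of squeeze_bottle in the frame of gallery between 0 and 0.03 m and y of squeeze_bottle in the frame of gallery between 0.021 and 0.053 m and angle between each of squeeze_bottle, care_can's own z axis and vertical below 0.1 rad and x of care_can in the frame of gallery between 0 and 0.03 m and y of care_can in the frame of gallery between -0.053 and -0.021 m))), for 0.2 s.
2. the gate is shut across them (value of joint gate below 0.07 rad), for 0.2 s.
At the end, for the whole second after the job is handed in: the two containers stand upright (within 0.1 rad) and at rest, one in each bay, each centre no more than about 16 mm short of the back and within 16 mm of the bay's middle line, and the gate is shut to within 0.07 rad (((x of squeeze_bottle in the frame of gallery between 0 and 0.03 m and y of squeeze_bottle in the frame of gallery between -0.053 and -0.021 m and angle between each of squeeze_bottle, care_can's own z axis and vertical below 0.1 rad and x of care_can in the frame of gallery between 0 and 0.03 m and y of care_can in the frame of gallery between 0.021 and 0.053 m) or (x of squeeze_bottle in the frame of gallery between 0 and 0.03 m and y of squeeze_bottle in the frame of gallery between 0.021 and 0.053 m and angle between each of squeeze_bottle, care_can's own z axis and vertical below 0.1 rad and x of care_can in the frame of gallery between 0 and 0.03 m and y of care_can in the frame of gallery between -0.053 and -0.021 m)) and value of joint gate below 0.07 rad and linear speed of each of squeeze_bottle, care_can below 0.01 m/s); the robot touches nothing.
It fails at once if a tall container is tipped by more than 0.25 rad (angle between any of squeeze_bottle, care_can's own z axis and vertical above 0.25 rad).
It fails at once if a tall container is lifted off the worktop (more than 12 mm) (height (world z) of any of squeeze_bottle, care_can above 0.012 m).
It fails at once if a bystander is moved by more than 20 mm (distance of any of dosing_cup, sewing_tin, dropper_bottle, keys, pen, tape, peg from where it was at the start of the episode above 0.02 m).
It also fails if it takes over 58 s, if anything falls off the work surface, if the arm or the gripper's body presses on something with over 40 N, if the wrist force passes 120 N, or if a joint passes its speed limit or range.

## Working session

There is one attempt and no reset: what is moved stays moved. The work goes in short steps, each a Python script; the robot and the scene stay as the last script left them, time stands still between calls to the robot, and variables do not carry over. Pictures are saved under pics/ and viewed, and the job is handed in when it is done.

```bash
ls; mkdir -p pics
python3 - <<'E'
from station import *
import cv2
for n in("scene","top"):
    im=get_image(n); cv2.imwrite(f"pics/{n}0.png",im[:,:,::-1])
    c=get_calibration(n); print(n,c)
    for o in ("squeeze_bottle","care_can","gallery","gate","gate_tab","dosing_cup","sewing_tin","dropper_bottle","keys","pen","tape","peg"):
        try: print(o,[(round(d["score"],2),[round(float(x)) for x in d["extent"]]) for d in spot_in(o,n)][:4])
        except Exception as e: print(o,e)
o=get_obs();print(o["t"],o["tcp_pos"],o["ee_rot"])
E
```

```text
pics
scene {'fx': 412.8750910126718, 'fy': 412.8750910126718, 'cx': 322.475514431387, 'cy': 204.09040700597592, 'D': array([-0.09614383,  0.        ,  0.        ,  0.        ,  0.        ]), 'R': array([[ 0.18436116, -0.98274124, -0.01518598],
       [-0.71597898, -0.1236997 , -0.68707532],
       [ 0.67333875,  0.13754285, -0.72642749]]), 't': array([-140.09219641,  445.07522389, 1081.02166163])}
squeeze_bottle [(0.61, [339, 221, 67, 46]), (0.6, [364, 198, 14, 38]), (0.56, [365, 181, 17, 10]), (0.56, [337, 183, 16, 27])]
care_can [(0.69, [290, 208, 8, 36])]
gallery [(0.88, [340, 221, 70, 40])]
gate [(0.71, [320, 239, 24, 7]), (0.23, [469, 219, 14, 22])]
gate_tab [(0.56, [363, 198, 15, 38]), (0.56, [215, 238, 8, 6]), (0.52, [327, 237, 46, 8]), (0.33, [342, 219, 70, 46])]
dosing_cup [(0.79, [417, 236, 19, 21]), (0.61, [342, 218, 70, 47]), (0.38, [199, 207, 21, 17])]
sewing_tin [(0.81, [423, 221, 38, 25])]
dropper_bottle [(0.62, [469, 220, 10, 23])]
keys [(0.74, [421, 218, 38, 24]), (0.55, [218, 187, 7, 3])]
pen [(0.5, [379, 261, 30, 4])]
tape [(0.75, [199, 209, 17, 16])]
peg [(0.59, [
[... 238 characters left out ...]
0298,  0.00708871],
       [-0.7658686 ,  0.38203777, -0.51719671],
       [ 0.45909832, -0.23826753, -0.8558372 ]]), 't': array([ 203.59329116,  474.436024  , 1549.83032653])}
squeeze_bottle [(0.86, [314, 151, 15, 27]), (0.79, [333, 176, 18, 32]), (0.56, [299, 171, 16, 29])]
care_can [(0.83, [278, 218, 18, 34])]
gallery [(0.54, [330, 208, 36, 57])]
gate [(0.58, [324, 225, 11, 11])]
gate_tab [(0.39, [324, 226, 16, 20])]
dosing_cup []
sewing_tin []
dropper_bottle [(0.69, [408, 148, 11, 20])]
keys [(0.69, [204, 228, 32, 19])]
pen []
tape [(0.75, [203, 266, 14, 14])]
peg [(0.54, [240, 282, 15, 6])]
1.3 [ 272.90541606 -562.30312211  231.31551206] [ 1.79999356e+02 -1.75740225e-03 -6.41108852e+01]
```

Run:
```python
import cv2
for n,(x0,y0,x1,y1) in {"scene":(170,130,500,300),"top":(180,110,440,310)}.items():
    im=cv2.imread(f"pics/{n}0.png"); s=800//(x1-x0) if n=="x" else min(800/(x1-x0),600/(y1-y0))
    c=cv2.resize(im[y0:y1,x0:x1],None,fx=s,fy=s,interpolation=cv2.INTER_CUBIC); print(n,s)
    cv2.imwrite(f"pics/{n}0c.png",c)
```

```text
scene 2.4242424242424243
top 3.0
```

View pics/scene0.png

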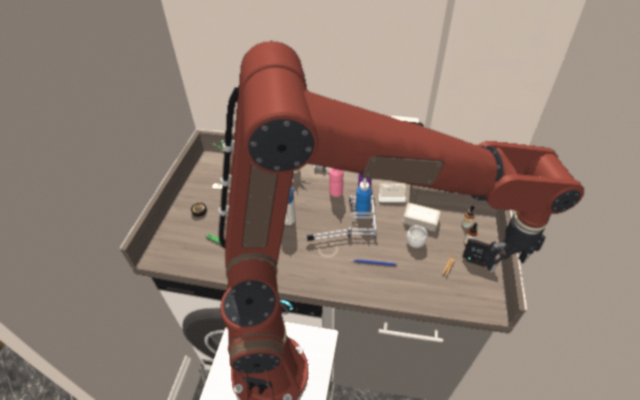

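View pics/scene0c.png

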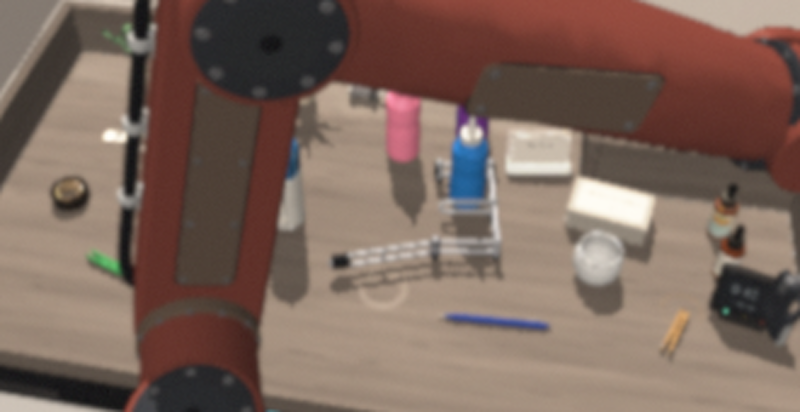

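View pics/top0c.png

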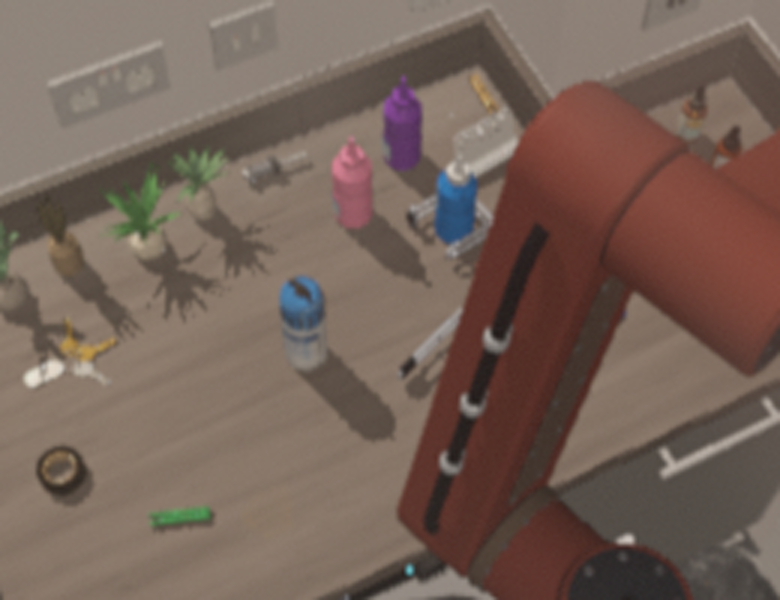

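```bash
cat > h.py <<'E'
import numpy as np, cv2
from station import *
def ray(cal,uv,tcp=None,rot=None):
    K=np.array([[cal["fx"],0,cal["cx"]],[0,cal["fy"],cal["cy"]],[0,0,1]])
    p=cv2.undistortPoints(np.array([[uv]],float),K,np.array(cal["D"]))[0,0]
    d=np.array([p[0],p[1],1.])
    if "mount" in cal:
        from scipy.spatial.transform import Rotation as Ro
        M=np.array(cal["mount"]); R=Ro.from_euler("xyz",rot,degrees=True).as_matrix()
        return R@M[:3,3]+np.array(tcp), R@M[:3,:3]@d
    R=np.array(cal["R"]); return -R.T@np.array(cal["t"]), R.T@d
def at(cal,uv,z,**k):
    o,d=ray(cal,uv,**k); return o+d*(z-o[2])/d[2]
def proj(cal,X,tcp=None,rot=None):
    X=np.atleast_2d(np.array(X,float))
    K=np.array([[cal["fx"],0,cal["cx"]],[0,cal["fy"],cal["cy"]],[0,0,1]])
    if "mount" in cal:
        from scipy.spatial.transform import Rotation as Ro
        M=np.array(cal["mount"]); R=Ro.from_euler("xyz",rot,degrees=True).as_matrix()
        C=((X-np.array(tcp))@R - M[:3,3])@M[:3,:3]
    else: C=X@np.array(cal["R"]).T+np.array(cal["t"])
    return cv2.projectPoints(C,np.zeros(3),np.zeros(3),K,np.array(cal["D"]))[0][:,0]
E
python3 - <<'E'
from h import *
s=get_calibration("scene"); t=get_calibration("top")
S=lambda u,v:(170+u/2.4242,130+v/2.4242); T=lambda u,v:(180+u/3,110+v/3)
np.set_printoptions(precision=0,suppress=True)
print("can top",at(t,T(302,290),165),"can bot edge",at(t,T(307,368),0))
print("tab top/scene",at(t,T(405,367),23),at(s,S(341,261),23))
print("hinge",at(s,S(435,244),23),"corner near",at(s,S(497,248),23), "far back",at(s,S(495,165),38),"far mouth",at(s,S(440,165),38), at(t,T(413,217),30))
print("bottle tip",at(t,T(460,166),168),at(s,S(471,128),168))
print("pen,tape,peg,cup,tin",at(s,S(447,317),5),at(s,S(547,326),5),at(s,S(69,192),19),at(t,T(180,517),6),at(s,S(600,258),25),at(s,S(610,205),37))
print("pink",at(t,T(350,220),0))
print(get_calibration("wrist"), [k for k in get_obs()], __import__("station").__dict__.get("grasp_offset"))
E
```

```text
can top [524.  80. 165.] can bot edge [511.  88.   0.]
tab top/scene [447. -16.  23.] [448. -19.  23.]
hinge [ 500. -141.   23.] corner near [ 507. -226.   23.] far back [ 651. -208.   38.] far mouth [ 637. -128.   38.] [ 634. -123.   30.]
bottle tip [ 595. -163.  168.] [ 586. -172.  168.]
pen,tape,peg,cup,tin [ 393. -173.    5.] [ 401. -304.    5.] [508. 404.  19.] [397. 304.   6.] [ 512. -367.   25.] [ 601. -376.   37.]
pink [685. -56.   0.]
{'fx': 311.94501578949837, 'fy': 311.94501578949837, 'cx': 317.31610850833334, 'cy': 197.11016722273345, 'D': array([0., 0., 0., 0., 0.]), 'mount': array([[   1.,    0.,    0.,    0.],
       [  -0.,    1.,    0.,  -73.],
       [  -0.,   -0.,    1., -142.],
       [   0.,    0.,    0.,    1.]])} ['t', 'joint_pos', 'qvel', 'effort', 'tcp_pos', 'ee_rot', 'wrist_force', 'moment', 'grip_width'] 18.700000000000003
```

```bash
cat >> h.py <<'E'
from scipy.spatial.transform import Rotation as Ro
def ori(f,tilt,flip=1):
    """tool pointing down, tips leading by tilt deg toward horizontal f; flip=1: camera on the upper/forward side"""
    f=np.append(np.array(f,float)[:2],0); f/=np.linalg.norm(f); t=np.radians(tilt); u=np.array([0,0,1.])
    z=f*np.sin(t)-u*np.cos(t); y=-(f*np.cos(t)+u*np.sin(t))*flip; x=np.cross(y,z)
    return list(Ro.from_matrix(np.stack([x,y,z],1)).as_euler("xyz",degrees=True))
E
python3 - <<'E'
from h import *
np.set_printoptions(precision=0,suppress=True)
for tilt in (30,40,45):
  for fl in (1,-1):
    for p in ([530,180,250],[525,140,60],[525,140,14],[540,-150,14]):
      q=solve_ik(p,ori([.1,-1],tilt,fl)); print(tilt,fl,p,None if q is None else np.array(q))
E
```

```text
30 1 [530, 180, 250] None
30 1 [525, 140, 60] [  23.   23.  104.  -32.   66. -146.]
30 1 [525, 140, 14] [  23.   28.  105.  -33.   62. -143.]
30 1 [540, -150, 14] None
30 -1 [530, 180, 250] [ 26.  12.  95. -28.  85.  26.]
30 -1 [525, 140, 60] [ 23.  23. 104. -32.  66.  34.]
30 -1 [525, 140, 14] [ 23.  28. 105. -33.  62.  37.]
30 -1 [540, -150, 14] [ -8.  22. 113. -43.  46.  17.]
40 1 [530, 180, 250] None
40 1 [525, 140, 60] [  27.   28.  102.  -39.   72. -139.]
40 1 [525, 140, 14] [  27.   32.  102.  -40.   69. -136.]
40 1 [540, -150, 14] None
40 -1 [530, 180, 250] [ 30.  16.  94. -36.  89.  31.]
40 -1 [525, 140, 60] [ 27.  28. 102. -39.  72.  41.]
40 -1 [525, 140, 14] [ 27.  32. 102. -40.  69.  44.]
40 -1 [540, -150, 14] [ -3.  25. 113. -56.  50.  32.]
45 1 [530, 180, 250] [  32.   18.   93.  -40.   92. -147.]
45 1 [525, 140, 60] [  29.   30.  100.  -42.   75. -136.]
45 1 [525, 140, 14] [  29.   35.  100.  -43.   72. -133.]
45 1 [540, -150, 14] [  -1.   27.  113.  -61.   54. -142.]
45 -1 [530, 180, 250] [ 32.  18.  93. -40.  92.  33.]
45 -1 [525, 140, 60] [ 29.  30. 100. -42.  75.  44.]
45 -1 [525, 140, 14] [ 29.  35. 100. -43.  72.  47.]
45 -1 [540, -150, 14] [ -1.  27. 113. -61.  54.  38.]
```

Run:
```python
from h import *
import json
P=[520,20,330]; best=None
for yaw in range(-180,180,30):
    q=solve_ik(P,[180,0,yaw])
    if q is not None: print(yaw,np.round(q))
    if q is not None and (best is None or abs(q[5])<abs(best[1][5])): best=(yaw,q)
goto([450,-300,330],[180,0,best[0]]) if False else None
grip(26)
goto(P,[180,0,best[0]])
o=get_obs(); im=get_image("wrist"); cv2.imwrite("pics/w1.png",im[:,:,::-1])
json.dump(dict(tcp=list(o["tcp_pos"]),rot=list(o["ee_rot"])),open("w1.json","w"))
for n in("scene","top"): cv2.imwrite(f"pics/{n}1.png",get_image(n)[:,:,::-1])
for nm in("care_can","squeeze_bottle","gallery","gate_tab","gate"):
    print(nm,[(round(d["score"],2),[round(float(x)) for x in d["extent"]]) for d in spot_in(nm,"wrist")][:4])
print(o["t"],best,o["tcp_pos"],o["ee_rot"],o["grip_width"])
```

```text
-150 [ -6.  -4. 100.   0.  85. 144.]
-120 [ -6.  -4. 100.   0.  85. 114.]
-90 [ -6.  -4. 100.  -0.  85.  84.]
-60 [ -6.  -4. 100.  -0.  85.  54.]
-30 [ -6.  -4. 100.  -0.  85.  24.]
0 [ -6.  -4. 100.  -0.  85.  -6.]
30 [ -6.  -4. 100.  -0.  85. -36.]
60 [ -6.  -4. 100.  -0.  85. -66.]
90 [ -6.  -4. 100.   0.  85. -96.]
120 [  -6.   -4.  100.    0.   85. -126.]
care_can [(0.87, [330, 116, 54, 54])]
squeeze_bottle [(0.97, [474, 291, 75, 80]), (0.77, [387, 273, 21, 32])]
gallery [(0.74, [331, 242, 142, 141])]
gate_tab [(0.96, [286, 216, 48, 89])]
gate [(0.77, [287, 219, 45, 93])]
4.1833 (0, array([-5.52803109e+00, -4.27627366e+00,  9.96265375e+01, -2.54444375e-14,
        8.46497361e+01, -5.52803109e+00])) [520.05953422  19.17821434 329.75904661] [ 1.79980552e+02  2.16573668e-02 -7.67243736e-02] 25.72532327809656
```

View pics/w1.png

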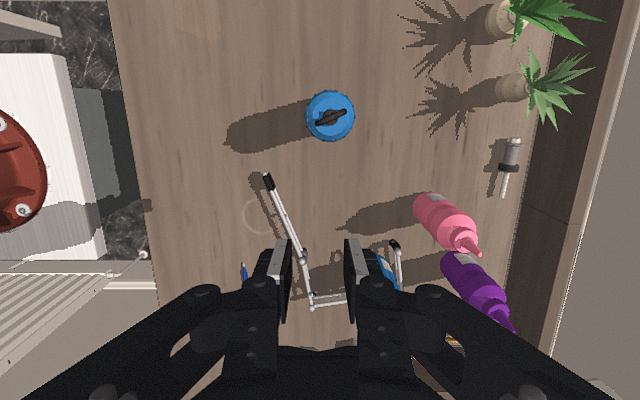

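View pics/top1.png

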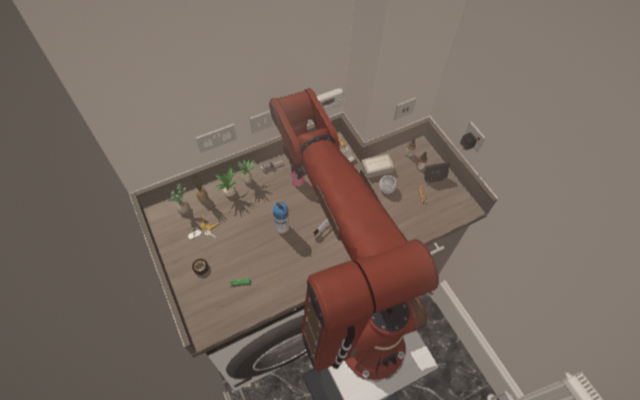

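Run:
```python
from h import *
import json
goto([540,-110,330],[180,0,0]); wait(0.3)
o=get_obs(); im=get_image("wrist"); cv2.imwrite("pics/w2.png",im[:,:,::-1])
json.dump(dict(tcp=list(o["tcp_pos"]),rot=list(o["ee_rot"])),open("w2.json","w"))
for nm in("care_can","squeeze_bottle","gallery","gate_tab"):
    print(nm,[(round(d["score"],2),[round(float(x)) for x in d["extent"]]) for d in spot_in(nm,"wrist")][:4])
print(o["t"],o["tcp_pos"])
c=im[0:260,200:500][:,:,::-1]; cv2.imwrite("pics/w2c.png",cv2.resize(c,None,fx=2.3,fy=2.3,interpolation=cv2.INTER_CUBIC))
```

```text
care_can [(0.95, [313, 17, 50, 34]), (0.34, [269, 131, 48, 104])]
squeeze_bottle [(0.93, [372, 208, 47, 59]), (0.9, [474, 202, 80, 58]), (0.75, [442, 129, 78, 50])]
gallery [(0.88, [319, 159, 160, 163]), (0.68, [301, 311, 38, 49])]
gate_tab [(0.85, [270, 131, 52, 105])]
5.475 [ 540.02975818 -108.9123136   330.13698019]
```

View pics/w2c.png

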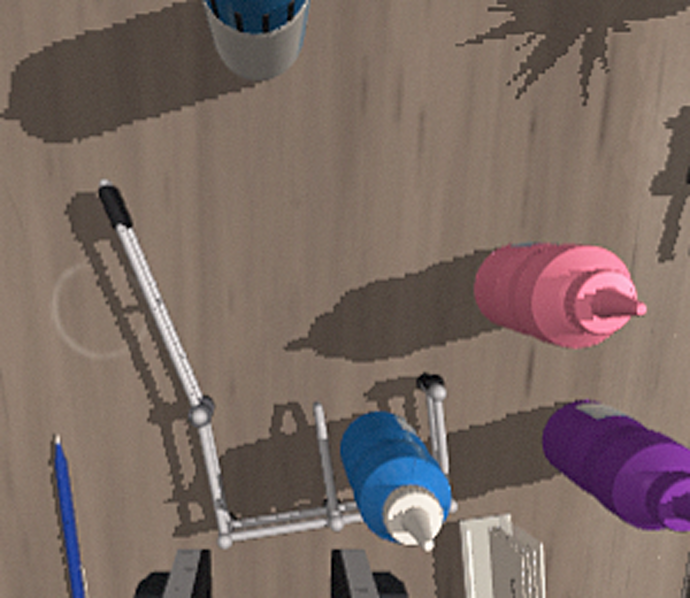

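Run:
```python
from h import *
import json
from scipy.optimize import least_squares
np.set_printoptions(precision=1,suppress=True)
w=get_calibration("wrist"); k=json.load(open("w2.json"))
C=lambda u,v:(200+u/2.3,v/2.3)
for n,p,z in [("hinge",(202,407),38),("nearback",(225,540),38),("midback",(335,522),38),("farback",(447,507),38),("farmouth",(437,391),38),("midfront",(319,405),38),("tab",(116,207),36)]:
    print(n,at(w,C(*p),z,**k)[:2])
# fit gallery frame: points
g={"hinge":(-40,-74),"nearback":(45,-74),"midback":(45,0),"farmouth":(-40,74)}
px=[(202,407),(225,540),(335,522),(437,391)]
W=np.array([at(w,C(*p),38,**k)[:2] for p in px]); G=np.array(list(g.values()),float)
f=lambda v:(np.stack([v[0]+np.cos(v[2])*G[:,0]-np.sin(v[2])*G[:,1],v[1]+np.sin(v[2])*G[:,0]+np.cos(v[2])*G[:,1]],1)-W).ravel()
r=least_squares(f,[580,-170,-1.45]); print(r.x,r.fun)
x,y,th=r.x; R=np.array([[np.cos(th),-np.sin(th)],[np.sin(th),np.cos(th)]])
tab=at(w,C(116,207),36,**k)[:2]; h=R@[-40,-74]+[x,y]
d=R.T@(tab-h); print("tab len",np.hypot(*d),"angle",np.arctan2(-d[0],d[1]))
# can from w1
k1=json.load(open("w1.json")); 
print("can w1",at(w,(330,116.5),160,**k1), "bot front edge w2",at(w,C(258,80),0,**k))
B=R@[15,-37]+[x,y]; print("bay",B,"pre",R@[-110,-37]+[x,y])
json.dump(dict(x=x,y=y,th=th),open("gal.json","w"))
# check overlay
im=cv2.imread("pics/w2.png")
pts=[(45,-74,38),(45,74,38),(-40,74,38),(-40,-74,38),(45,0,38),(-33,0,38),(15,-37,0),(15,37,0)]
for a in pts:
    X=R@a[:2]+[x,y]; u=proj(w,[*X,a[2]],**k)[0]; cv2.circle(im,tuple(int(round(q)) for q in u),2,(0,0,255),-1)
cv2.imwrite("pics/ov.png",cv2.resize(im[100:260,230:420],None,fx=4,fy=3.7))
```

```text
hinge [ 498.5 -136.6]
nearback [ 511.3 -225.9]
midback [ 583.1 -213.1]
farback [ 655.2 -202.5]
farmouth [ 643.5 -126.2]
midfront [ 571.  -135.2]
tab [451.9 -19.3]
[ 577.2 -170.9   -1.5] [ 0.7 -2.9 -2.6  1.9 -0.8 -2.5  2.7  3.5]
tab len 129.13048154141867 angle 1.8324706988214858
can w1 [532.6  79.8 160. ] bot front edge w2 [533.2  53.5   0. ]
bay [ 542.1 -190. ] pre [528.  -65.8]
```

View pics/ov.png

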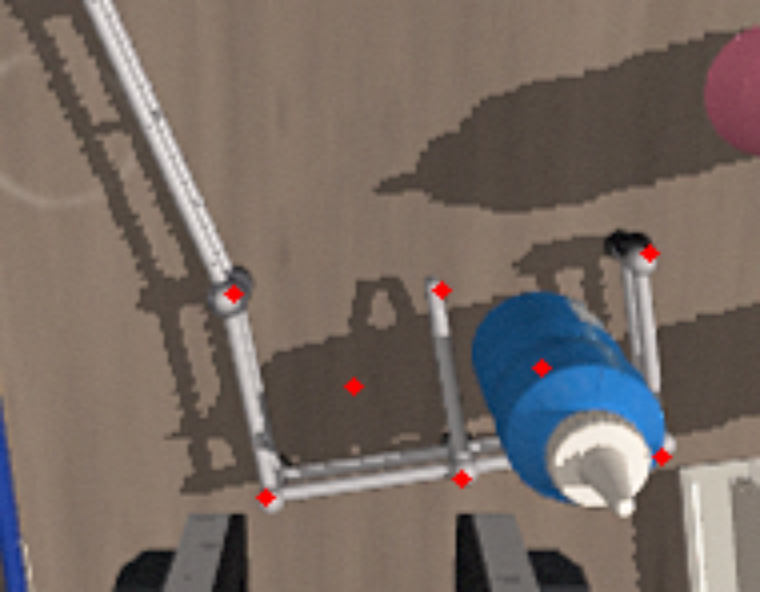

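Run:
```python
from h import *
import json
from scipy.optimize import least_squares
np.set_printoptions(precision=3,suppress=True)
w=get_calibration("wrist"); k=json.load(open("w2.json"))
C=lambda u,v:(200+u/2.3,v/2.3)
px=[(202,407),(226,540),(335,522),(319,406),(437,391),(455,507)]
g=[(-40,-74),(45,-74),(45,0),(-33,0),(-40,74),(45,74)]
W=np.array([at(w,C(*p),36,**k)[:2] for p in px]); G=np.array(g,float)
f=lambda v:(np.stack([v[0]+np.cos(v[2])*G[:,0]-np.sin(v[2])*G[:,1],v[1]+np.sin(v[2])*G[:,0]+np.cos(v[2])*G[:,1]],1)-W).ravel()
r=least_squares(f,[580,-170,-1.45],loss="soft_l1"); print(r.x,r.fun)
x,y,th=r.x; R=np.array([[np.cos(th),-np.sin(th)],[np.sin(th),np.cos(th)]])
h=R@[-40,-74]+[x,y]
tab=at(w,C(116,207),36,**k)[:2]; d=R.T@(tab-h); print("tab len",np.hypot(*d),"angle",np.arctan2(-d[0],d[1]))
c=np.array([532.5,79.8]); print("can in gal",R.T@(c-[x,y]))
print("bay",R@[15,-37]+[x,y],"hinge",h)
json.dump(dict(x=x,y=y,th=th),open("gal.json","w"))
im=cv2.imread("pics/w2.png")
pts=[(45,-74,36),(45,74,36),(-40,74,36),(-40,-74,36),(45,0,36),(-33,0,36),(15,-37,0),(15,37,0)]
for a in pts:
    X=R@a[:2]+[x,y]; u=proj(w,[*X,a[2]],**k)[0]; cv2.circle(im,tuple(int(round(q)) for q in u),2,(0,0,255),-1)
cv2.imwrite("pics/ov2.png",cv2.resize(im[100:260,230:420],None,fx=4,fy=3.7))
```

```text
[ 577.301 -169.717   -1.422] [-0.127 -4.113 -1.05   1.554  0.669 -0.314  1.227 -0.809  0.556  7.485
 -3.793  0.068]
tab len 130.31826287479237 angle 1.7850868004528802
can in gal [-253.404   -7.242]
bay [ 542.94  -190.047] hinge [ 498.181 -141.152]
```

View pics/ov2.png

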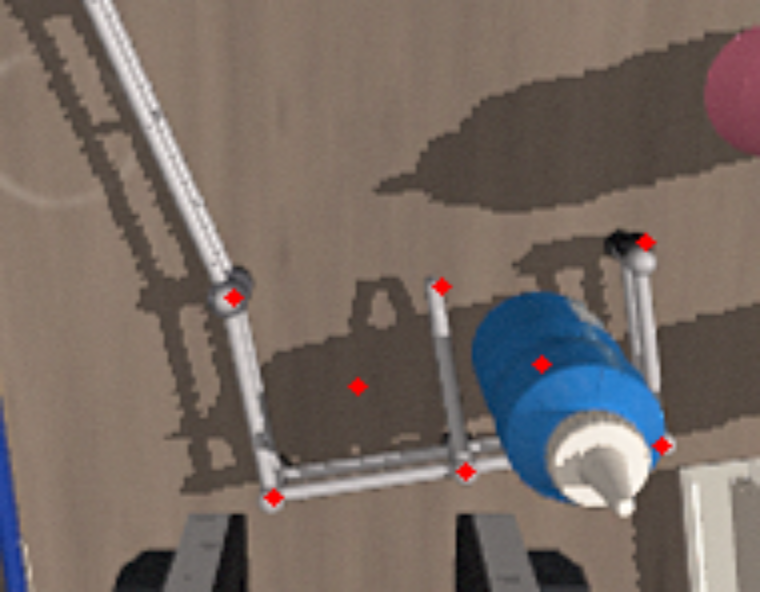

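```bash
cat >> h.py <<'E'
import json,os
if os.path.exists("gal.json"):
    _g=json.load(open("gal.json")); GO=np.array([_g["x"],_g["y"]]); th=_g["th"]
    GR=np.array([[np.cos(th),-np.sin(th)],[np.sin(th),np.cos(th)]])
    def gw(a,b,z): return [*map(float,GR@[a,b]+GO),z]
    def wg(p): return GR.T@(np.array(p[:2])-GO)
    FX=GR[:,0]
E
python3 - <<'E'
from h import *
np.set_printoptions(precision=0,suppress=True)
O=ori(FX,38,-1)
for p in [(-330,-5,290),(-330,-5,13),(-287,-7,13),(-130,-37,13),(-18,-37,13)]:
    print(np.array(gw(*p)),solve_ik(gw(*p),O))
grip(20)
goto(gw(-330,-5,290),O)
move_l(gw(-330,-5,13),speed=200)
o=get_obs(); im=get_image("wrist"); cv2.imwrite("pics/w3.png",im[:,:,::-1])
cv2.imwrite("pics/scene3.png",cv2.resize(get_image("scene")[130:300,170:500,::-1],None,fx=2.4,fy=2.4,interpolation=cv2.INTER_CUBIC))
cv2.imwrite("pics/top3.png",cv2.resize(get_image("top")[110:310,180:440,::-1],None,fx=3,fy=3,interpolation=cv2.INTER_CUBIC))
print(o["t"],o["tcp_pos"],o["ee_rot"],o["wrist_force"],o["grip_width"])
E
```

```text
[523. 156. 290.] [ 28.  10.  96. -36.  89.  25.]
[523. 156.  13.] [ 28.  31. 102. -39.  67.  42.]
[528. 113.  13.] [ 24.  30. 105. -41.  64.  40.]
[521. -47.  13.] [  8.  24. 115. -50.  54.  34.]
[ 538. -157.   13.] [ -5.  24. 115. -55.  47.  28.]
8.5833 [524. 156.  14.] [142.  -0.   9.] [ 1.  0. -0.] 20.069735538916902
```

View pics/w3.png

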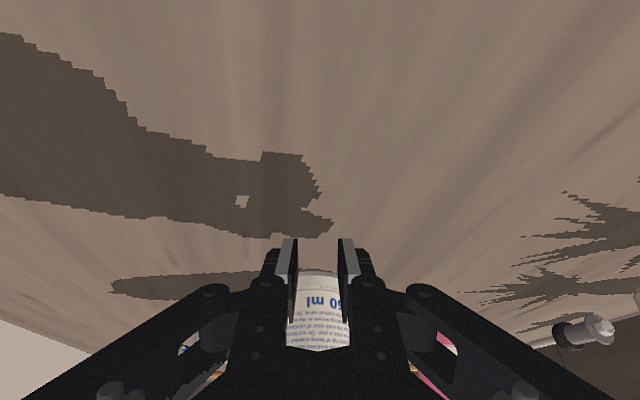

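View pics/scene3.png

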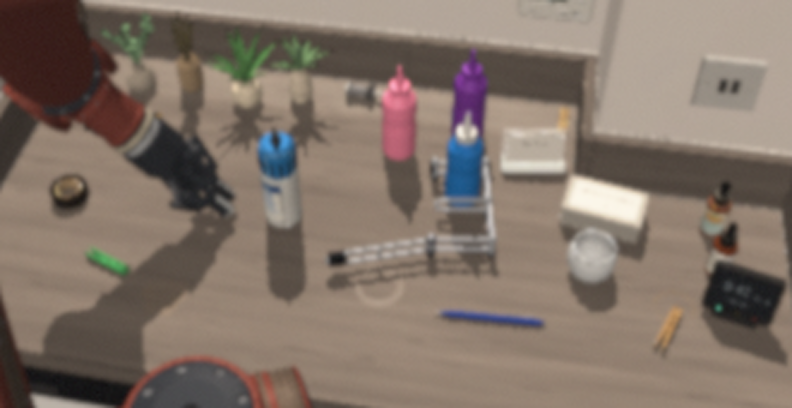

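View pics/top3.png

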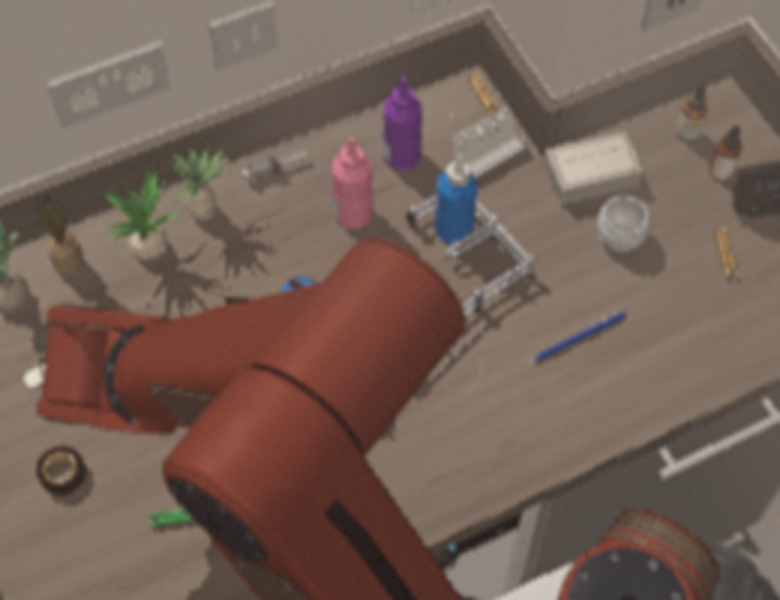

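```bash
cat >> h.py <<'E'
def st(s=""):
    o=get_obs(); print(s,"t%.1f"%o["t"],"g",np.round(wg(o["tcp_pos"]),1),"z%.1f"%o["tcp_pos"][2],"F",np.round(o["wrist_force"],1)); return o
def snap(n):
    im=get_image("scene"); cv2.imwrite(f"pics/{n}.png",cv2.resize(im[130:280,230:450,::-1],None,fx=3.6,fy=3.6,interpolation=cv2.INTER_CUBIC))
E
python3 - <<'E'
from h import *
move_l(gw(-290,-7,13),speed=60);st()
move_l(gw(-250,-15,13),speed=50);st(); snap("p1")
E
```

```text
t9.6 g [-290.    -6.9] z13.0 F [0.3 0.2 0.6]
 t10.5 g [-249.8  -15.1] z13.0 F [ 0.3 -0.3 -0.2]
```

View pics/p1.png

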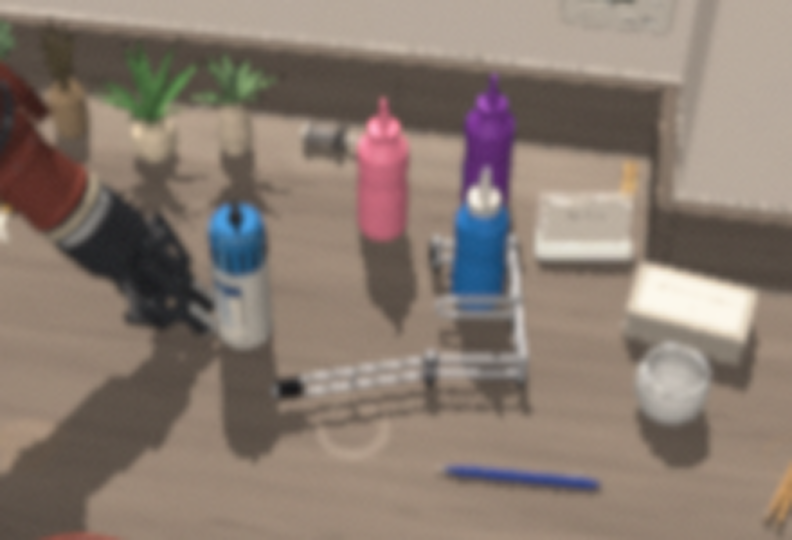

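Run:
```python
from h import *
move_l(gw(-140,-36,13),speed=60);st(); snap("p2")
c=get_calibration("scene")
d=spot_in("care_can","scene");print([(round(e["score"],2),np.round(e["extent"])) for e in d])
```

```text
t12.6 g [-140.1  -36. ] z13.0 F [ 0.  -0.  -0.4]
[(0.58, array([328., 213.,  17.,  41.])), (0.39, array([418., 236.,  19.,  18.]))]
```

View pics/p2.png

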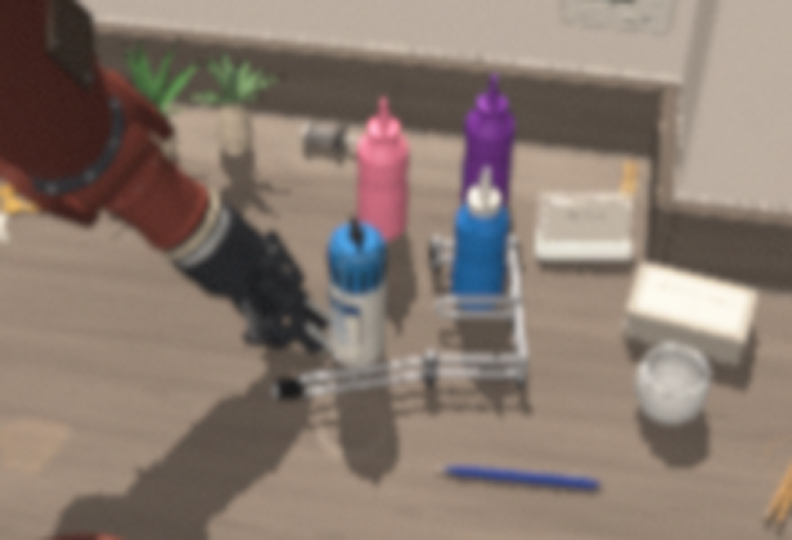

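```bash
cat >> h.py <<'E'
def canfit(cols,bottom,cal=None):
    """fit can centre (gallery) from scene: left/right columns at body, bottom row"""
    from scipy.optimize import least_squares
    cal=cal or get_calibration("scene"); t=np.linspace(0,2*np.pi,60)
    def f(v):
        c=gw(v[0],v[1],0)
        P=proj(cal,[[c[0]+27*np.cos(q),c[1]+27*np.sin(q),0] for q in t])
        return [(P[:,0].min()+P[:,0].max())/2-cols, P[:,1].max()-bottom]
    return least_squares(f,[-100,-30]).x
E
python3 - <<'E'
from h import *
print(canfit(357/3.6+230,369/3.6+130), canfit(243/3.6+230,350/3.6+130), canfit(170+282/2.4,130+228/2.4))
c=get_calibration("scene")
for p in [(-40,-74,23),(45,-74,36),(-33,0,36)]: print(p,(proj(c,gw(*p))[0]-[230,130])*3.6)
E
```

```text
[-108.81098978  -36.13388939] [-220.12639818  -15.24767593] [-256.15262292   -6.03341821]
(-40, -74, 23) [429.87333486 363.60738749]
(45, -74, 36) [522.5531901  356.17113054]
(-33, 0, 36) [437.01456778 295.43702744]
```

Run:
```python
from h import *
move_l(gw(-60,-37,13),speed=60);st()
move_l(gw(-40,-37,13),speed=40);st(); snap("p3")
```

```text
t14.2 g [-60.1 -37. ] z13.1 F [ 0.2  0.2 -0.7]
 t14.8 g [-39.6 -37.2] z13.0 F [ 0.8 -0.1 -0.3]
```

View pics/p3.png

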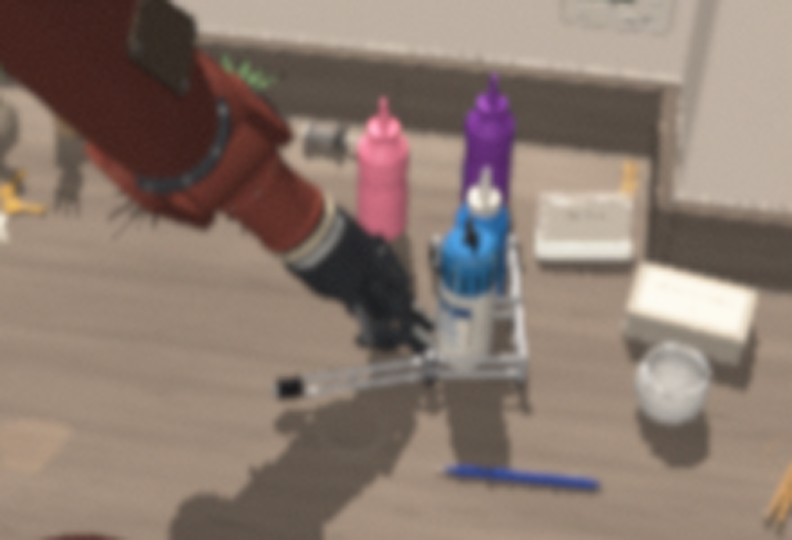

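Run:
```python
from h import *
for a in (-28,-22,-19,-17,-16):
    move_l(gw(a,-37,13),speed=25); o=st()
    if np.linalg.norm(o["wrist_force"])>6: break
snap("p4")
```

```text
t15.5 g [-27.7 -37.1] z13.0 F [ 1.1 -0.2 -0.7]
 t15.9 g [-21.7 -37. ] z13.0 F [ 0.8 -0.2 -0. ]
 t16.2 g [-18.8 -37. ] z13.0 F [ 0.5  0.6 -0. ]
 t16.4 g [-16.9 -37. ] z13.0 F [1.1 0.6 0.6]
 t16.7 g [-16. -37.] z13.0 F [-0.3  1.9  0.9]
```

View pics/p4.png

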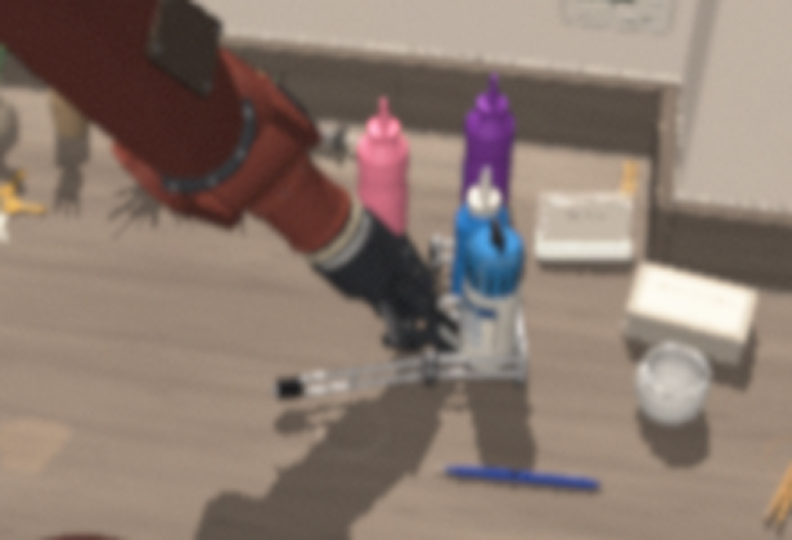

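Run:
```python
from h import *
for a in (-15,-14):
    move_l(gw(a,-37,13),speed=20); o=st()
    if np.linalg.norm(o["wrist_force"])>5: break
move_l(gw(-60,-37,13),speed=80)
move_l(gw(-130,-37,40),speed=150)
move_l(gw(-200,-37,200),speed=250); st(); snap("p5")
print([(n,[(round(e["score"],2),np.round(e["extent"])) for e in spot_in(n,"scene")]) for n in("care_can","gate_tab")])
```

```text
t17.0 g [-15.6 -36.9] z12.8 F [-1.1  4.2  1.2]
 t17.2 g [-15.2 -36.8] z12.8 F [-2.5  8.3  2.8]
 t19.4 g [-199.4  -38.2] z198.5 F [-0.2  0.9 -0.2]
[('care_can', [(0.9, array([366., 213.,  16.,  41.])), (0.47, array([363., 196.,  20.,  32.]))]), ('gate_tab', [(0.63, array([328., 236.,  44.,  11.]))])]
```

View pics/p5.png

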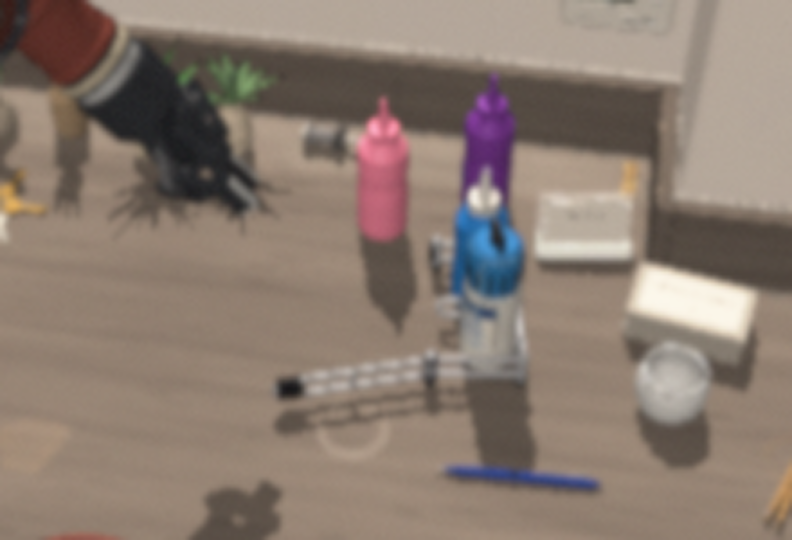

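```bash
cat >> h.py <<'E'
def gp(a,extra=0,r=127,z=16):
    m=np.array([np.cos(a),np.sin(a)]); e=np.array([-np.sin(a),np.cos(a)])
    s=4.5+15*abs(m[1])+9*abs(m[0])
    p=np.array([-40,-74])+r*e-m*(s-extra); return gw(p[0],p[1],z)
E
python3 - <<'E'
from h import *
np.set_printoptions(precision=0,suppress=True)
O=ori(FX,38,-1)
for a,ex in [(1.785,-25),(1.6,0),(1.3,0),(1,0),(.7,0),(.4,0),(.1,0),(0,2)]:
    q=solve_ik(gp(a,ex),O); print(a,np.array(gp(a,ex)),None if q is None else np.array(q))
q=solve_ik(gp(1.785,-25,z=150),O);print(q)
E
```

```text
1.785 [410. -39.  16.] [ 11.  14. 128. -51.  53.  40.]
1.6 [456. -20.  16.] [ 12.  19. 122. -49.  54.  39.]
1.3 [492. -12.  16.] [ 12.  22. 117. -48.  55.  37.]
1 [530. -16.  16.] [ 11.  25. 112. -48.  56.  35.]
0.7 [566. -32.  16.] [  9.  27. 108. -48.  56.  32.]
0.4 [597. -59.  16.] [  6.  29. 105. -49.  55.  29.]
0.1 [618. -95.  16.] [  2.  31. 103. -50.  53.  27.]
0 [ 622. -111.   16.] [  0.  31. 103. -50.  53.  26.]
[ 11.  -4. 127. -42.  66.  24.]
```

Run:
```python
from h import *
O=ori(FX,38,-1)
grip(0)
goto(gp(1.785,-25,z=150),O)
move_l(gp(1.785,-25),speed=150); st()
move_l(gp(1.785,-3),speed=80); st()
move_l(gp(1.6),speed=80); st(); snap("g1")
```

```text
t21.5 g [-154.4 -145. ] z16.5 F [-0.6  0.1  0.2]
 t22.0 g [-159.  -123.7] z16.6 F [-0.2  0.3  0.3]
 t22.5 g [-166.4  -97.5] z15.9 F [ 0.3 -1.  -0.1]
```

View pics/g1.png

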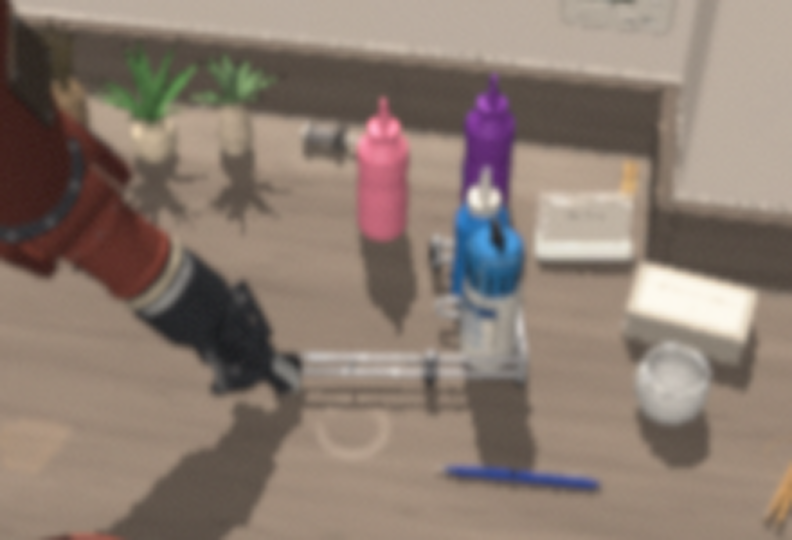

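The gate is swinging: the tab is at about (285,365) in the crop, nearly in line with the side bar. I'll carry on round the arc.

Run:
```python
from h import *
for a in np.arange(1.45,0.65,-.15):
    move_l(gp(a),speed=80); o=st("%.2f"%a)
    if np.linalg.norm(o["wrist_force"])>8: break
snap("g2")
```

```text
1.45 t22.9 g [-168.5  -78.7] z16.1 F [-1.2 -0.2  0. ]
1.30 t23.3 g [-168.1  -60.3] z16.1 F [-0.   0.4 -0.1]
1.15 t23.7 g [-164.8  -41.8] z16.1 F [ 0.3 -0.5 -0.6]
1.00 t24.1 g [-158.6  -23.4] z16.1 F [-0.2 -0.1  0.4]
0.85 t24.4 g [-149.4   -5.8] z16.2 F [ 0.3  0.3 -0.3]
0.70 t24.8 g [-137.5   10.2] z16.2 F [ 0.2  0.2 -0.7]
```

View pics/g2.png

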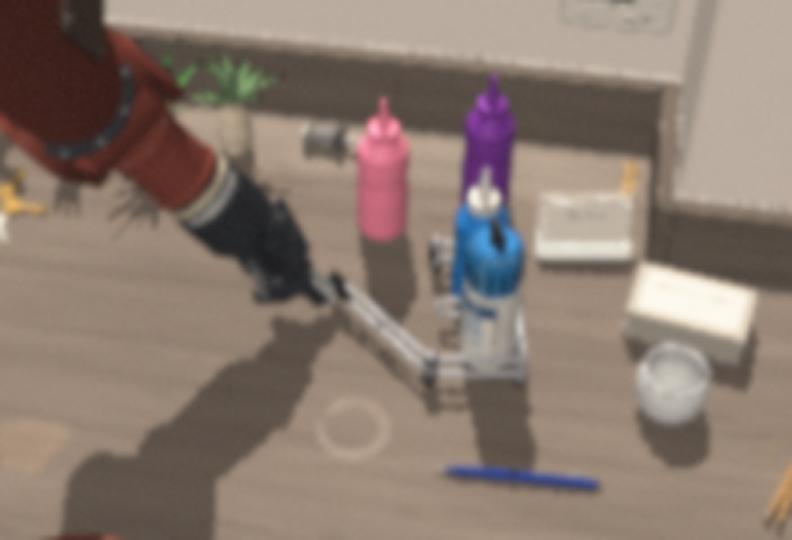

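Run:
```python
from h import *
w=get_calibration("wrist"); k=json.load(open("w2.json")); k1=json.load(open("w1.json"))
C=lambda u,v:(200+u/2.3,v/2.3)
print("left edge z0..30",at(w,C(475,280),0,**k),at(w,C(475,280),30,**k))
print("nozzle tip",at(w,C(640,310),168,**k),at(w,(480,250),168,**k1))
c=get_calibration("scene"); f=230,130
print("scene base centre", at(c,(383/3.6+230,228/3.6+130),0))
```

```text
left edge z0..30 [671.75530205 -61.56978461   0.        ] [663.37723973 -59.93270387  30.        ]
nozzle tip [694.63766871 -64.55523429 168.        ] [694.14803581 -58.4461132  168.        ]
scene base centre [688.92938892 -65.98371983   0.        ]
```

Run:
```python
from h import *
for a,r in [(.55,125),(.4,122),(.28,119),(.18,116),(.1,114),(.04,113)]:
    move_l(gp(a,0,r),speed=60); o=st("%.2f"%a)
    if np.linalg.norm(o["wrist_force"])>8: break
snap("g3")
```

```text
0.55 t25.4 g [-122.    22.3] z16.1 F [0.4 0.  0.1]
0.40 t25.9 g [-104.2   31.2] z16.0 F [-0.6 -0.3  0.4]
0.28 t26.3 g [-89.   35.6] z16.1 F [-0.   0.5 -0. ]
0.18 t26.6 g [-76.1  37.2] z16.0 F [-0.8 -0.   0. ]
0.10 t27.0 g [-65.8  37.8] z16.1 F [ 0.3 -0.5  0.1]
0.04 t27.2 g [-58.2  38.3] z16.0 F [ 0.6  0.5 -0.3]
```

View pics/g3.png

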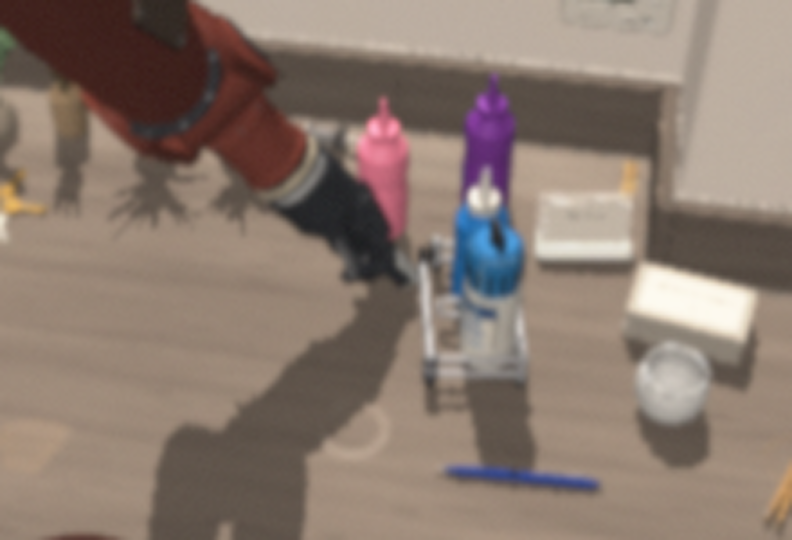

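Run:
```python
from h import *
for ex in (0,2,4,6,8,10,12,14,16):
    move_l(gp(0,ex,112),speed=30); o=st("%d"%ex)
    if np.linalg.norm(o["wrist_force"])>5: break
snap("g4")
```

```text
0 t27.6 g [-53.5  38.1] z16.0 F [ 0.5  0.1 -0.2]
2 t27.9 g [-52.9  38.2] z15.8 F [-2.2  7.3  1.6]
```

View pics/g4.png

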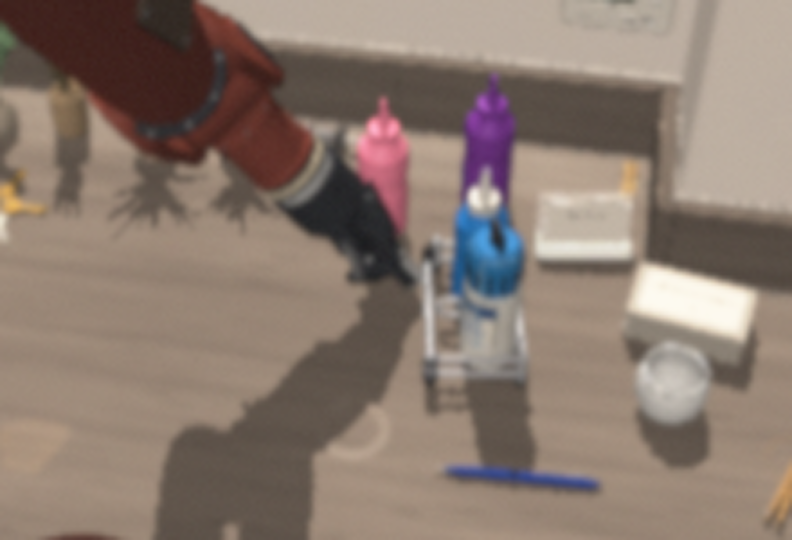

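Run:
```python
from h import *
move_l(gw(-110,33,16),speed=60)
move_l(gw(-200,0,200),speed=200)
goto([540,-110,330],[180,0,0]); wait(0.3)
o=st(); im=get_image("wrist"); cv2.imwrite("pics/w4c.png",cv2.resize(im[0:260,200:500,::-1],None,fx=2.3,fy=2.3,interpolation=cv2.INTER_CUBIC))
snap("g5"); cv2.imwrite("pics/top5.png",cv2.resize(get_image("top")[110:310,180:440,::-1],None,fx=3,fy=3,interpolation=cv2.INTER_CUBIC))
w=get_calibration("wrist");k=dict(tcp=o["tcp_pos"],rot=o["ee_rot"])
for p in [(-40,-74,36),(-40,58,36),(-40,71,36),(14,-37,169)]: print(p,(proj(w,gw(*p),**k)[0]-[200,0])*2.3)
```

```text
t31.3 g [-66.5 -28.1] z328.1 F [-0.5  0.6 -0.2]
(-40, -74, 36) [203.94623121 415.62493904]
(-40, 58, 36) [415.71881204 385.30782563]
(-40, 71, 36) [436.89299943 382.27383303]
(14, -37, 169) [276.58416149 584.27926955]
```

View pics/w4c.png

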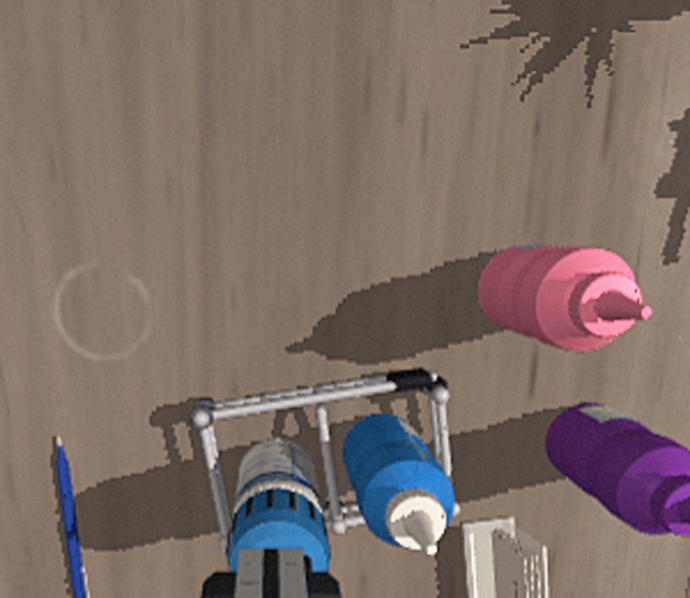

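View pics/top5.png

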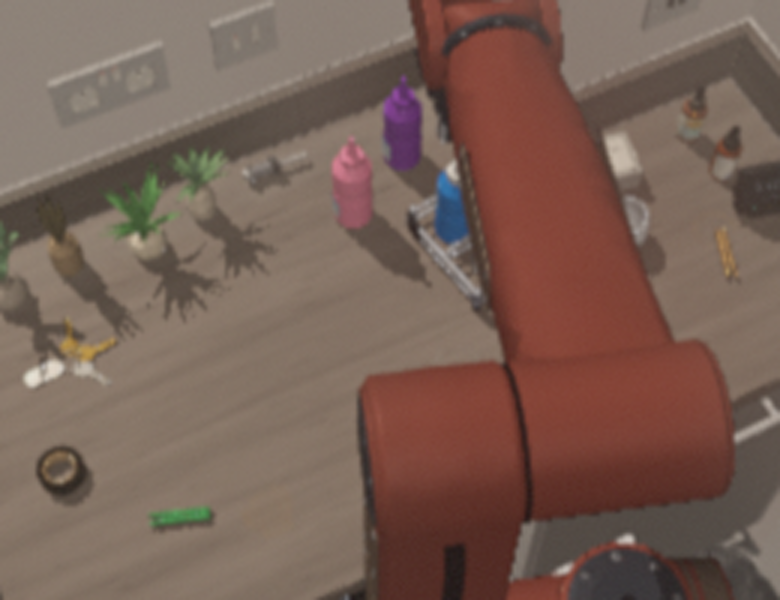

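```bash
python3 -c "
from h import *
print(sign_off()); st()"
```

```text
the job is handed in; nothing more can be done
None
the job is handed in; nothing more can be done
```

The can is in the empty bay and the gate is shut; I handed the job in at about 31 s of the 58 s allowed. `sign_off()` gives no verdict, so the result below rests on my own checks.

**What I did:** the white can with the blue top (`care_can`) was the one left out. I told it apart from the blue squeeze bottle in the gallery and from the pink and purple look-alike bottles. I pushed it with tilted fingertips, touching it about 20 mm above the worktop. It slid upright into the empty bay until the back rail stopped it, where the push force rose to about 8 N. I then swung the gate round by its tab until it met its stop, at about 7 N, and backed the arm away.

**Last checks:**
- **Containers:** the closing wrist picture shows both standing upright, one in each bay. The gripper hid the top of the can there, but the scene picture taken after the push showed it upright against the rail.
- **Gate:** it lies parallel to the back rail (slopes 0.159 and 0.164 in the picture), with its tab against the far post.
- **Bystanders:** the tape, peg, keys and pen, and also the two look-alike bottles, looked where they were before. The arm hid part of the sewing tin and dosing cup in the last top view, but they looked unmoved in the scene pictures taken while the gate was closing. I did not measure any of the bystanders.
- **Disagreement:** my fit of the gallery's position was about 7 mm off at the far mouth post. It fitted the bars within a few millimetres, and both stops came within about 2 mm of where I expected them.

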